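# Key the noodle die onto its locating pin and press it home

## Task

The blue noodle die has been slipped onto the centre stud of the upright extruder head, but it is riding on top of the locating pin. Without lifting it, turn the die with a fingertip until the notch in its rim stands over the pin at the red mark on the head, then press it straight down until it is fully home in the head. Leave the ring nut, tub, scraper and brush where they are, and finish with the hand clear.

Things in the scene. Friction and masses are not known exactly. Their poses are not given: they have to be found in the camera images.
- head: noodle-extruder head: bare-metal barrel section bolted down upright, mouth up. Rear flange 176 mm across, 14 mm thick; barrel 132 mm across with two short brass nipples low on its side; threaded collar 152 mm across. Origin: centre of the underside, at bench height; z up; +x points from the head's axis to the locating pin. It stands at any yaw and never moves
- rim (a point): on the head's axis, level with the flat rim, 110 mm above the bench. In the rim is a round recess 123 mm across and 12 mm deep: its floor is the die's seat, 98 mm above the bench
- stud (a point): top of the dark steel stud, 20 mm in diameter, on the head's axis, 128 mm above the bench; it passes up through the die's centre hole
- pin (a point): top of the dome-ended dark steel locating pin, 9 mm in diameter, 60 mm from the head's axis, half sunk in the recess wall; its top is level with the rim, 110 mm above the bench. A 6 mm wide red mark runs outward from it across the rim and a little way down the collar
- die: the die: blue plastic disc 120 mm across, 13.5 mm thick, 0.3 kg, threaded on the stud: it can only turn about it and slide along it. Origin: centre of its underside; z up; +x points to its notch. At the start it rides just over the pin, its face about 124 mm above the bench; fully home its face is 111.5 mm above the bench, 1.5 mm proud of the rim
- notch (a point): middle of the rim notch at the height of the die's face, 60 mm from the die's axis. The notch is 8 mm deep and 13 mm wide at the rim, open top to bottom: it passes the pin with about 2 mm to spare on each side. A red line 24 mm long on the die's face points along the radius to it
- insert1 (a point): top centre of a brass insert standing on the die's face, 18 mm in diameter and 14 mm high, its axis 40 mm from the die's centre, 60 degrees counterclockwise (from above) from the notch. A fingertip can push against its side or press down on its top, as with the other two
- insert2 (a point): the same for the insert opposite the notch (180 degrees)
- insert3 (a point): the same for the insert 60 degrees clockwise (from above) from the notch
- die_turn (a joint): angle of the die about the stud, rad, counterclockwise from above, from the pin to the notch: 0 or 2 pi when the notch stands over the pin. It starts between 0.7 and 5.58 and turns either way without end. A seal on the stud drags: about 0.08 N m, some 2 N at an insert; the die stays where it is left
- die_lift (a joint): height of the die above its seat, m: about 0.012 at the start, 0 fully home. The seal drags here too, so the die does not sink by itself: with the notch over the pin it takes about 7 N of downward push anywhere on its face or inserts; otherwise the pin stops it at about 0.012
- ring_nut: bystander: loose steel ring nut lying flat, 176 mm across its ring and 200 mm over its four lugs, 32 mm high, open in the middle; origin: centre of its underside. It lies to the left or right of the head
- tub: bystander: open white plastic tub 150 x 190 mm, 85 mm high; origin: centre of its underside. It stands on the other side of the head from the ring nut
- scraper: bystander: dough scraper lying flat, steel blade 100 x 150 mm with a black handle bar along one edge, 20 mm high; origin: under its middle
- brush: bystander: wooden-handled flour brush 200 mm long, 20 mm high, lying on the far side of the head; origin: under its middle

How it is judged (in metres and radians):
At the end, for the whole second after the job is handed in: The die is within 1.5 mm of its seat with its notch round the pin (within 4 mm across) and at rest; ring nut, tub, scraper and brush each within 20 mm of where they started; the hand touches nothing (value of joint die_lift below 0.0015 m and horizontal distance between notch and pin below 0.004 m and linear speed of die below 0.01 m/s and angular speed of die below 0.05 rad/s and distance of each of ring_nut, tub, scraper, brush from where it was at the start of the episode below 0.02 m).
It fails at once if the die is lifted (more than 4 mm above where it rode on the pin) (value of joint die_lift above 0.0165 m).
It fails at once if the ring nut is lifted or pushed away (distance of ring_nut from where it was at the start of the episode above 0.02 m).
It fails at once if the tub is lifted or pushed away (distance of tub from where it was at the start of the episode above 0.02 m).
It fails at once if the scraper is lifted or pushed away (distance of scraper from where it was at the start of the episode above 0.02 m).
It fails at once if the brush is lifted or pushed away (distance of brush from where it was at the start of the episode above 0.02 m).
It also fails if it takes over 48 s, if anything falls off the work surface, if the arm or the gripper's body presses on something with over 40 N, if the wrist force passes 120 N, or if a joint passes its speed limit or range.

## Robot

A 6-joint arm with a two-finger parallel gripper is mounted at the origin on the work surface. World frame = base frame: x ahead of the robot, y to its left, z up, the work surface at z = 0. Lengths are in mm, angles in rad, forces in N, time in s.
With the tool pointing down it reaches from about 375 to 925 mm from the base axis. Payload 5.7 kg.
Tool frame: the origin (TCP) lies between the finger pads; the fingertips stand 25 mm ahead of it and the grasp point (between the pads) lies 6 mm ahead of it; z points along the fingers, y is the direction in which the jaws open and shut (so a half turn about z gives the same grasp; the last joint's range is limited). The gripper opens to 88 mm and grips with 3 to 60 N. Pads are 20 mm wide; open, the fingers measure 115 mm over their backs; the gripper's body (75 mm by 178 mm) begins 61 mm behind the grasp point.
Start: joints at [-1.232, 0.359, 1.51, -0, 1.272, -0.115], TCP at [263.012, -539.25, 247.623] pointing down, gripper open.
Joint ranges: [-2.97, 2.97], [-1.01, 2.36], [0.21, 2.38], [-0.96, 4.11], [0.2, 2.71], [-2.98, 2.98]. Speed limits (rad/s): [2.39, 2.39, 3.14, 3.14, 3.14, 3.14].

## Interface

Orientations are given as a rotation vector (axis times angle).
In Python, from plant import monitor, vision, workorder gives the robot as it stands.
- The arm moves only by the tool apply_moves, never from a script. Its argument "targets" is a list of rows, each a list of 6 numbers: the shift along the tool's x, y, z as a fraction of full scale, then the turn, a rotation vector about the tool's x, y, z as a fraction of full scale. A call has 1 to 5 rows; each row shifts and turns the commanded pose from where the row before left it, along the tool's axes as they then stand; what a row does not reach is not made up. Full scale, the value 1, is 0.5 m for a shift and 45 degrees for a turn. A row lasts 1/8 s, in which the tool goes at most 62.5 mm and 10.7 degrees, less where a joint would pass 70% of its speed; a pose out of reach is approached as far as the arm can. A call with a number of a shift or a turn outside -1 to 1 is refused whole. A call with a gripper value outside its range is refused whole. "grip" is the opening, from 0 (shut) to 1 (fully open), set as the call begins (left out, the last holds). The fingers move at their own pace and stop on an object; "force" is the grip in N (left out, the last holds). Time passes only in rows, so rows that do not move let the fingers close. It gives the time, the measured TCP pose, the force and the opening at its end, in the units of the state.
- monitor.read_state(): the state, without advancing time (a new reading comes with each control period).
- vision.read_camera(name): name is "scene" or "top" or "wrist"; returns a dict with "pixels" (480x640x3 uint8, red, green, blue), "fx", "fy", "cx", "cy" (pixels), "k1" (the pictures are not rectified: a ray, as slopes to the right and down, at radius r is drawn at 1 + k1 r^2 times it, then the intrinsics apply), "cam_to_world" (4x4, takes a point from camera to world coordinates). Camera axes: x right, y down, z forward; pixel columns grow to the right and rows downward; lengths in mm; the calibration is good to about 2 mm. A picture is of the moment at which its call begins. There is no depth.
- workorder.job_done(): hands the job in, once; it reports no verdict.
Trained networks look in the newest picture that a camera, given by its name, has taken for a name from the list of things; names that differ only in an ending like _2 or _b are one class to them, and where a whole thing is asked for, a point or a joint stands for the part that bears it (a point fixed in the world has none). Each returns a list of dicts, best first, with "score" (0 to 1); they miss things now and then, are a little off and sometimes report something else, mostly with a low value. They report only what shows in the picture. A call takes as long as a camera call.
- vision.recognise(target, camera): "rect" ([left, top, width, height] in pixels, round what is visible of it).
- vision.regions_of(target, camera): "pixels" (480x640 bool, what is visible of it) and "rect" ([left, top, width, height] in pixels, round what is visible of it).
- vision.spot_point(target, camera): "point" ([row, column] in pixels: a listed point, or the origin of a listed thing).
The state is a dict: "time_s": time; "joint_pos": joint angles; "qvel": joint speeds; "tau": joint torques, N m; "ee_pos": TCP position; "ee_rot": TCP orientation; "wrist_force": force on the tool from outside, world axes, zero at the start; "torque": the same for the moment, N m; "finger_gap": finger opening in mm.
Only numpy, scipy, OpenCV 4.12 (cv2) and the standard library are available. Lean on these libraries where they do the work, as an engineer would, in place of code of your own. Each camera call takes 0.05 s, during which the arm holds its last target.

## Working session

There is one attempt and no reset: what is moved stays moved. The work goes in short steps, Python scripts to look and compute and a tool call to move; the robot and the scene stay as the last step left them, time stands still between calls to the robot, and variables do not carry over. Pictures are saved under pics/ and viewed, and the job is handed in when it is done.

Besides the shell and the picture viewer there is one more tool, called as name(argument=value, ...), one argument or row to a line, values as JSON. apply_moves: Moves the arm, as the interface text tells. Its arguments: {"type":"object","properties":{"targets":{"type":"array","items":{"type":"array","items":{"type":"number"}}},"grip":{"type":"number"},"force":{"type":"number"}},"required":["targets"]}

```bash
ls; mkdir -p pics; python3 - <<'E'
from plant import monitor, vision, workorder
import cv2
s=monitor.read_state();print(s)
for n in("scene","top"):
    c=vision.read_camera(n);cv2.imwrite(f"pics/{n}0.png",c["pixels"][:,:,::-1])
    print(n,c["fx"],c["cx"],c["cy"],c["k1"],c["cam_to_world"])
    for t in("stud","pin","notch","insert1","insert2","insert3","rim"):
        print(t,[(round(d["score"],2),d["point"]) for d in vision.spot_point(t,n)][:3])
E
```

```text
pics
{'time_s': 0.0, 'joint_pos': array([-1.23208542e+00,  3.59482540e-01,  1.51139590e+00, -5.31894014e-06,
        1.27251063e+00, -1.15107371e-01]), 'qvel': array([ 8.00436801e-04,  1.42057672e-03, -7.39843926e-04, -4.71821935e-05,
       -1.31010150e-03, -2.30989273e-04]), 'tau': array([ 1.68616039e-03, -5.15364683e+01, -2.70724797e+01,  6.76214299e-02,
        3.48953856e-02, -1.69012196e-04]), 'ee_pos': array([ 262.81674503, -538.67482389,  246.83683751]), 'ee_rot': array([-3.05932283e+00, -7.06355501e-01,  3.22576665e-04]), 'wrist_force': array([-0.3993642 , -0.26102077, -0.19930342]), 'torque': array([-0.01090698, -0.02780757, -0.0552881 ]), 'finger_gap': 87.79146732468855}
scene 541.0251416747435 325.6630503774247 239.02999386500315 0.028987054761781202 [[-8.96716838e-02  7.72760201e-01 -6.28331649e-01  1.30265637e+03]
 [ 9.95953025e-01  6.57436626e-02 -6.12808521e-02  5.54262331e+01]
 [-6.04657966e-03 -6.31283964e-01 -7.75528204e-01  1.04711716e+03]
 [ 0.00000000e+00  0.00000000e+00  0.00000000e+00  1.00000000e+00]]
stud [(0.59, [235.5, 352.8])]
pin [(0.9, [231.0, 335.0]), 
[... 358 characters left out ...]
253904 243.9574920108445 -0.11954340226425005 [[ 7.29446270e-03 -9.95329846e-01  9.62563713e-02  4.53818826e+02]
 [-9.99902486e-01 -6.11375681e-03  1.25554989e-02 -1.98529193e+01]
 [-1.19083748e-02 -9.63385706e-02 -9.95277384e-01  1.12807341e+03]
 [ 0.00000000e+00  0.00000000e+00  0.00000000e+00  1.00000000e+00]]
stud [(0.85, [248.7, 291.7]), (0.64, [225.8, 295.7])]
pin [(0.93, [268.0, 315.4])]
notch [(0.97, [231.0, 270.1])]
insert1 [(0.79, [261.6, 309.3]), (0.76, [255.6, 271.8]), (0.62, [225.3, 297.0])]
insert2 [(0.79, [261.6, 309.3]), (0.76, [255.6, 271.8]), (0.62, [225.3, 297.0])]
insert3 [(0.79, [261.6, 309.3]), (0.76, [255.6, 271.8]), (0.62, [225.3, 297.0])]
rim [(0.61, [249.8, 290.6])]
```

```bash
cat > h.py <<'E'
from plant import monitor, vision, workorder
import cv2, numpy as np
def ray(c,p,z):
    pt=np.array([(p[1]-c["cx"])/c["fx"],(p[0]-c["cy"])/c["fy"]]);u=pt.copy()
    for _ in range(30): u=pt/(1+c["k1"]*(u@u))
    M=np.array(c["cam_to_world"]);d=M[:3,:3]@np.r_[u,1];o=M[:3,3]
    return (o+d*(z-o[2])/d[2])
def proj(c,P):
    M=np.array(c["cam_to_world"]);q=M[:3,:3].T@(np.array(P)-M[:3,3]);u=q[:2]/q[2];u=u*(1+c["k1"]*(u@u))
    return np.array([u[1]*c["fy"]+c["cy"],u[0]*c["fx"]+c["cx"]])
E
python3 - <<'E'
from h import *
ims={}
for n in("top","scene"):
    c=vision.read_camera(n)
    for t,z in(("stud",128),("pin",110),("notch",124),("insert1",138),("rim",110)):
        for d in vision.spot_point(t,n)[:3]: print(n,t,round(d["score"],2),ray(c,d["point"],z).round(1)[:2])
    p=c["pixels"][:,:,::-1]
    cv2.imwrite(f"pics/{n}_crop.png",cv2.resize(p[170:320,210:410],(800,600),interpolation=cv2.INTER_CUBIC))
E
```

```text
top stud 0.6 [540.   37.3]
top pin 0.88 [502.4  -8.9]
top notch 0.75 [576.   79.7]
top insert1 0.93 [581.   34.8]
top insert1 0.85 [522.7   4.4]
top insert1 0.69 [524.4  72.2]
top rim 0.85 [542.6  38.9]
scene stud 0.81 [539.4  39.7]
scene pin 0.66 [508.2  -6.9]
scene notch 0.69 [583.8  85.8]
scene notch 0.57 [829.9 -30.8]
scene insert1 0.98 [517.6  11.8]
scene insert1 0.91 [540.2  77.7]
scene insert1 0.68 [582.7  28. ]
scene rim 0.93 [544.2  35.2]
```

View pics/top0.png

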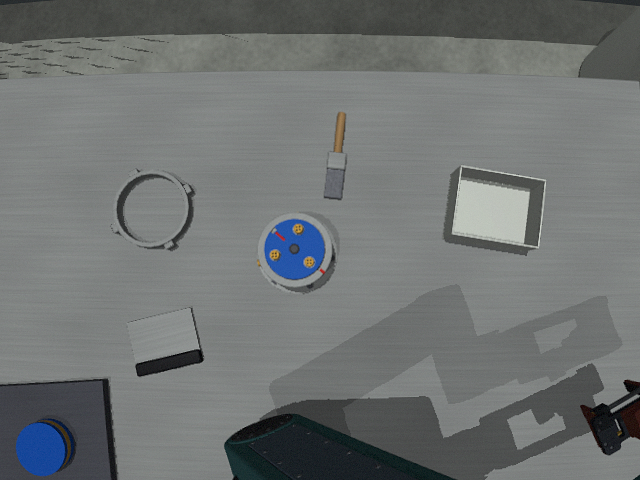

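View pics/top_crop.png

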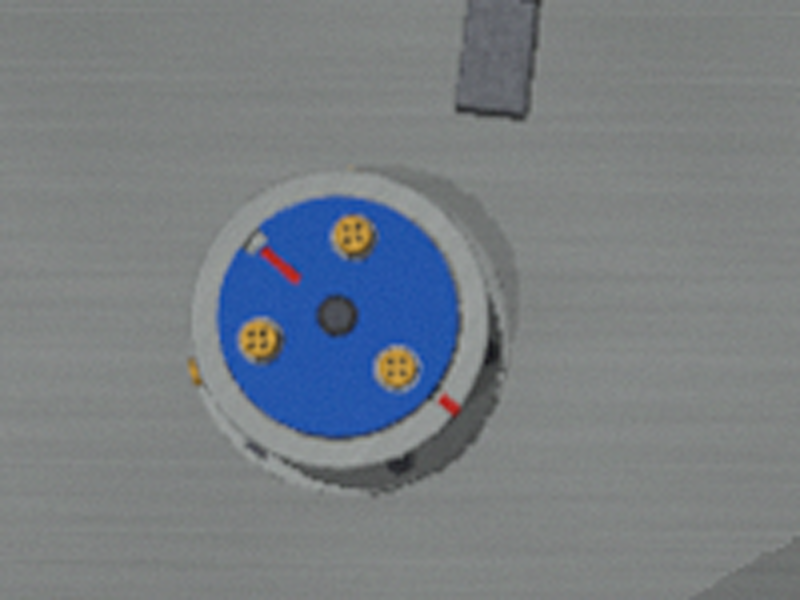

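View pics/scene_crop.png

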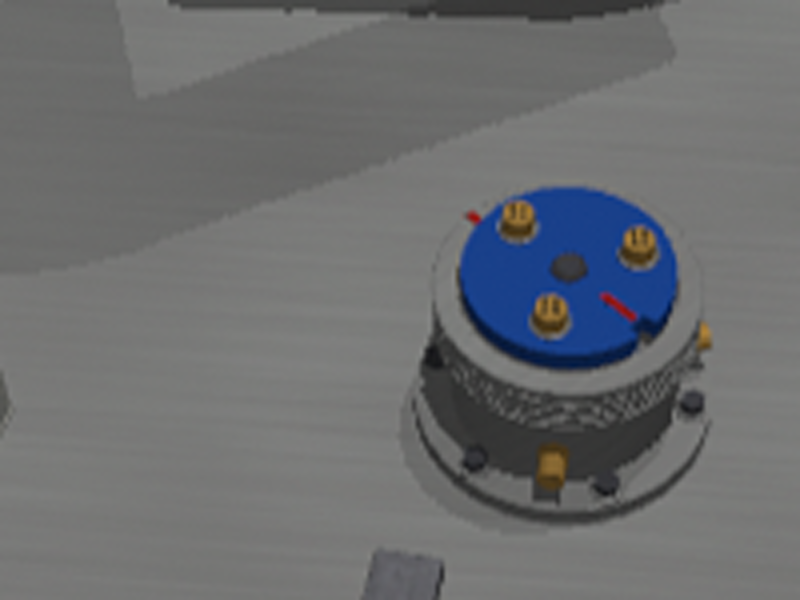

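View pics/scene0.png

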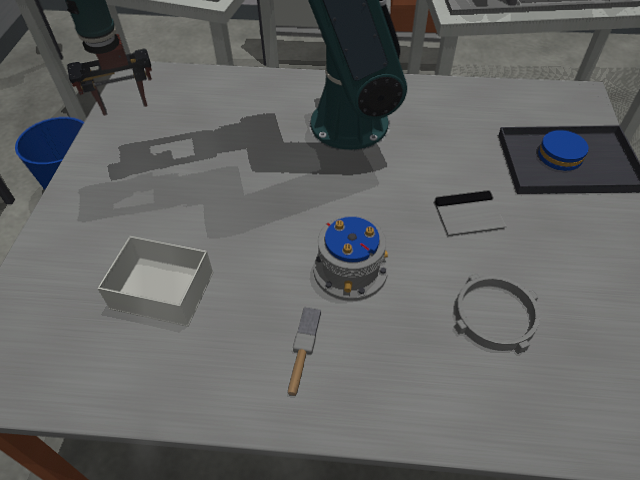

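```bash
cat >> h.py <<'E'
def red(c,zs,roi,ctr):
    p=c["pixels"].astype(int);R,G,B=p[...,0],p[...,1],p[...,2]
    m=((R>120)&(G<90)&(B<90)).astype(np.uint8)
    k=np.zeros_like(m);k[roi[0]:roi[1],roi[2]:roi[3]]=1;m*=k
    n,l,st,ce=cv2.connectedComponentsWithStats(m)
    for i in range(1,n):
        if st[i,4]>2:
            q=[ray(c,(ce[i][1],ce[i][0]),z)[:2].round(1) for z in zs]
            print("red",st[i,4],ce[i].round(1),[(a.tolist(),round(float(np.hypot(*(a-ctr))),1),round(float(np.degrees(np.arctan2(*(a-ctr)[::-1]))),1)) for a in q])
    hsv=cv2.cvtColor(c["pixels"],cv2.COLOR_RGB2HSV)
    for nm,lo,hi,z in(("blue",(105,120,60),(125,255,255),124),("brass",(12,120,90),(28,255,255),134)):
        b=cv2.inRange(hsv,lo,hi)*k
        n,l,st,ce=cv2.connectedComponentsWithStats(b)
        for i in range(1,n):
            if st[i,4]>15:
                a=ray(c,(ce[i][1],ce[i][0]),z)[:2]
                print(nm,st[i,4],ce[i].round(1),a.round(1),round(float(np.hypot(*(a-ctr))),1),round(float(np.degrees(np.arctan2(*(a-ctr)[::-1]))),1))
E
python3 - <<'E'
from h import *
for n in("top","scene"):
    c=vision.read_camera(n);print(n)
    red(c,(124,110),(190,300,230,400),np.array([541,38]))
E
```

```text
top
red 24 [279.9 235.8] [([566.9, 63.2], 36.1, 44.2), ([568.5, 64.4], 38.1, 43.8)]
red 13 [322.  270.8] [([497.6, -21.1], 73.3, -126.3), ([498.2, -21.2], 73.1, -125.9)]
blue 2364 [294.6 249.3] [540.   33.6] 4.5 -102.4
brass 61 [297.9 228.4] [580.7  27. ] 41.2 -15.4
brass 58 [274.3 254.6] [528.5  72.9] 37.1 109.7
brass 59 [308.9 261.6] [515.2   4.7] 42.1 -127.8
scene
red 6 [327.8 223.8] [([510.4, -16.6], 62.6, -119.3), ([498.4, -17.7], 70.1, -127.4)]
red 12 [364.7 246.5] [([568.4, 68.9], 41.3, 48.4), ([557.3, 69.1], 35.1, 62.3)]
blue 1563 [351.5 239.2] [550.3  39.2] 9.4 7.4
brass 35 [339.2 223.4] [515.7   9.2] 38.3 -131.4
brass 34 [369.5 230.1] [529.3  77.3] 41.0 106.5
brass 37 [347.3 247.2] [581.6  31.6] 41.1 -8.9
brass 35 [347.6 285.7] [681.   38.6] 140.0 0.3
```

apply_moves(
  targets=[
    [0.091, -0.072, 0, 0, 0, 0],
    [0.091, -0.072, 0, 0, 0, 0],
    [0.091, -0.072, 0, 0, 0, 0],
    [0.091, -0.072, 0, 0, 0, 0],
    [0.091, -0.072, 0, 0, 0, 0],
  ],
  grip=1,
)

```text
time_s: 2.12
ee_pos: [389.2, -276.2, 247.9]
ee_rot: [3.061, 0.706, 0.001]
wrist_force: [0.4, 0.3, 0.3]
finger_gap: 87.9
```

apply_moves(
  targets=[
    [0.091, -0.072, 0, 0, 0, 0],
    [0.091, -0.072, 0, 0, 0, 0],
    [0.091, -0.072, 0, 0, 0, 0],
    [0.091, -0.072, 0, 0, 0, -0.22],
    [0.091, -0.072, 0, 0, 0, -0.22],
  ],
)

```text
time_s: 2.75
ee_pos: [506.1, -11.0, 248.0]
ee_rot: [2.89, 1.23, 0.002]
wrist_force: [0.1, -0.9, 0.2]
finger_gap: 87.7
```

apply_moves(
  targets=[
    [0, 0, 0, 0, 0, -0.22],
    [0, 0, 0, 0, 0, -0.22],
    [0, 0, 0, 0, 0, -0.22],
    [0, 0, 0, 0, 0, -0.22],
    [0, 0, 0, 0, 0, -0.22],
  ],
)

```text
time_s: 3.38
ee_pos: [504.8, -12.6, 247.7]
ee_rot: [2.11, 2.328, 0.0]
wrist_force: [0.2, -0.4, -0.3]
finger_gap: 87.9
```

apply_moves(
  targets=[
    [0, 0, 0, 0, 0, -0.22],
    [0, 0, 0, 0, 0, -0.22],
    [0, 0, 0, 0, 0, -0.22],
    [0, 0, 0, 0, 0, -0.22],
    [0, 0, 0, 0, 0, -0.22],
  ],
)

```text
time_s: 4.0
ee_pos: [504.8, -12.7, 247.7]
ee_rot: [0.941, 2.997, 0.0]
wrist_force: [0.6, -0.4, 0.3]
finger_gap: 87.5
```

```bash
cat >> h.py <<'E'
from scipy.spatial.transform import Rotation as Ro
def go(P,psi):
    "remaining: P world target TCP, psi y-axis deg"
    s=monitor.read_state();R=Ro.from_rotvec(s["ee_rot"]).as_matrix()
    y=R[:,1];cur=np.degrees(np.arctan2(y[1],y[0]))
    d=R.T@(np.array(P)-s["ee_pos"])/500
    print("t",s["time_s"],"pos",s["ee_pos"].round(1),"psi",cur.round(2),"tilt",np.degrees(np.arccos(-R[2,2])).round(2),"F",s["wrist_force"].round(1),"T",s["torque"].round(2),"gap",round(s["finger_gap"],1),"j",np.round(s["joint_pos"],2))
    print("shift frac",d.round(4),"turn z frac",round(((cur-psi+180)%360-180)/45,3), "R x,z",R[:,0].round(3),R[:,2].round(3))
E
python3 - <<'E'
from h import *
go((541.5,37,200),78.5)
c=vision.read_camera("wrist");cv2.imwrite("pics/w1.png",c["pixels"][:,:,::-1]);print(c["cam_to_world"].round(3))
E
```

```text
t 4.0 pos [504.8 -12.7 247.7] psi 55.13 tilt 0.01 F [ 0.6 -0.4  0.3] T [ 0.03 -0.09  0.03] gap 87.5 j [-0.16  0.22  1.71  0.    1.21 -1.12]
shift frac [-0.0034  0.1235  0.0955] turn z frac -0.519 R x,z [-0.82   0.572 -0.   ] [ 0.  0. -1.]
[[ 5.72000e-01  7.88000e-01  2.27000e-01  4.43139e+02]
 [ 8.20000e-01 -5.50000e-01 -1.57000e-01  3.00570e+01]
 [ 1.00000e-03  2.76000e-01 -9.61000e-01  3.84969e+02]
 [ 0.00000e+00  0.00000e+00  0.00000e+00  1.00000e+00]]
```

View pics/w1.png

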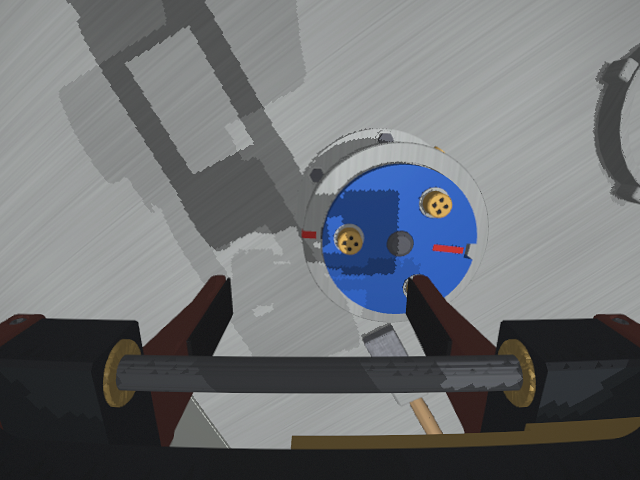

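apply_moves(
  targets=[
    [-0.0017, 0.0618, 0.05, 0, 0, 0],
    [-0.0017, 0.0618, 0.045, 0, 0, 0],
    [0, 0, 0, 0, 0, -0.173],
    [0, 0, 0, 0, 0, -0.173],
    [0, 0, 0, 0, 0, -0.173],
  ],
)

```text
time_s: 4.68
ee_pos: [541.9, 37.0, 200.0]
ee_rot: [-0.321, -3.125, -0.0]
wrist_force: [0.8, -0.3, 1.5]
finger_gap: 88.0
```

```bash
python3 - <<'E'
from h import *
go((541.5,37,153),78.5)
c=vision.read_camera("wrist");cv2.imwrite("pics/w2.png",c["pixels"][:,:,::-1])
print(proj(c,(541.5,37,128))[::-1])
for t,z in(("stud",128),("notch",124),("insert1",138)):
    for d in vision.spot_point(t,"wrist")[:3]: print(t,round(d["score"],2),ray(c,d["point"],z).round(1)[:2])
red(c,(124,110),(0,480,0,640),np.array([541.5,37]))
E
```

```text
t 4.675 pos [541.9  37.  200. ] psi 78.26 tilt 0.01 F [ 0.8 -0.3  1.5] T [ 0.03 -0.11 -0.  ] gap 88.0 j [-0.06  0.33  1.69  0.    1.12 -1.43]
shift frac [ 0.0007 -0.0001  0.0941] turn z frac -0.005 R x,z [-0.979  0.203  0.   ] [-0.  0. -1.]
[319.30210886 262.22038146]
stud 0.96 [540.3  37. ]
notch 0.95 [582.1  80.9]
insert1 0.94 [516.5   6.4]
insert1 0.88 [530.2  74.1]
insert1 0.6 [583.8  27.7]
red 95 [224.1 212.1] [([499.0, -14.0], 66.4, -129.8), ([501.0, -18.3], 68.5, -126.2)]
red 7 [357.7 285.4] [([563.7, 58.0], 30.6, 43.4), ([570.0, 58.4], 35.6, 36.9)]
red 57 [380.4 295.8] [([574.1, 71.3], 47.3, 46.5), ([581.0, 72.6], 53.2, 42.0)]
blue 21617 [318.2 253.1] [536.7  37.3] 4.8 177.0
brass 699 [376.6 234.3] [529.1  74.4] 39.4 108.3
brass 679 [261.7 235.1] [515.7   7.3] 39.3 -131.1
brass 656 [320.  323.3] [580.3  29.4] 39.5 -11.1
brass 422 [110.8 372.8] [ 589.9 -120.7] 165.0 -72.9
brass 67 [128.6 346.8] [ 572.6 -100.2] 140.7 -77.2
brass 375 [527.8 374.1] [650.2 162.5] 166.0 49.1
brass 32 [121.1 395.2] [ 609.1 -120.6] 171.5 -66.8
```

View pics/w2.png

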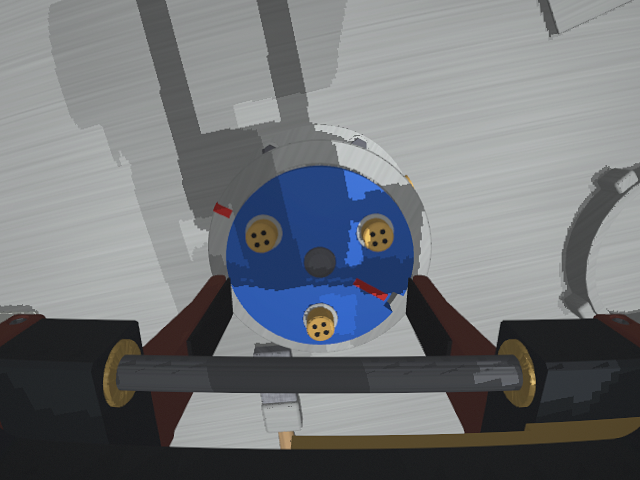

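apply_moves(
  targets=[
    [0.0007, 0, 0.04, 0, 0, -0.005],
    [0, 0, 0.03, 0, 0, 0],
    [0, 0, 0.016, 0, 0, 0],
    [0, 0, 0.008, 0, 0, 0],
    [0, 0, 0, 0, 0, 0],
  ],
)

```text
time_s: 5.5
ee_pos: [541.5, 36.9, 153.1]
ee_rot: [-0.319, -3.125, -0.0]
wrist_force: [0.2, -0.4, -0.0]
finger_gap: 87.5
```

```bash
python3 - <<'E'
from h import *
go((541.5,37,153),78.5)
E
```

```text
t 5.5 pos [541.5  36.9 153.1] psi 78.36 tilt 0.01 F [ 0.2 -0.4 -0. ] T [ 0.09 -0.14  0.01] gap 87.5 j [-0.06  0.38  1.74  0.    1.02 -1.43]
shift frac [-0.      0.0002  0.0002] turn z frac -0.003 R x,z [-0.979  0.202  0.   ] [-0.  0. -1.]
```

apply_moves(
  targets=[
    [0, 0, 0, 0, 0, 0],
    [0, 0, 0, 0, 0, 0.05],
    [0, 0, 0, 0, 0, 0.1],
    [0, 0, 0, 0, 0, 0.15],
    [0, 0, 0, 0, 0, 0.15],
  ],
  grip=0.88,
  force=10,
)

```text
time_s: 6.12
ee_pos: [542.4, 36.3, 153.8]
ee_rot: [0.867, 3.017, -0.001]
wrist_force: [1.1, -2.7, -1.0]
finger_gap: 77.6
```

```bash
python3 - <<'E'
from h import *
go((541.5,37,153),-102)
for n in ("top","wrist"):
    c=vision.read_camera(n)
    cv2.imwrite(f"pics/{n}3.png",(c["pixels"] if n=="wrist" else cv2.resize(c["pixels"][170:320,210:410],(800,600)))[:,:,::-1])
    red(c,(124,110),(190,300,230,400) if n=="top" else (0,480,0,640),np.array([541.5,37]))
E
```

```text
t 6.125 pos [542.4  36.3 153.8] psi 57.93 tilt 0.13 F [ 1.1 -2.7 -1. ] T [-0.4  -0.33  0.03] gap 77.6 j [-0.06  0.38  1.74 -0.    1.02 -1.07]
shift frac [0.0022 0.0003 0.0016] turn z frac 3.554 R x,z [-0.847  0.531 -0.002] [ 0.002 -0.001 -1.   ]
blue 476 [284.1 268.3] [502.1  54. ] 42.9 156.7
red 5 [367.8 309.4] [([565.0, 52.1], 27.9, 32.7), ([572.2, 50.0], 33.3, 23.0)]
red 9 [382.7 323.1] [([576.2, 54.7], 39.0, 27.0), ([584.4, 52.9], 45.8, 20.3)]
blue 26756 [319.  264.8] [530.4  43.8] 13.0 148.3
brass 158 [399.4 155.9] [503.6 102.1] 75.3 120.2
brass 1192 [390.4 254.1] [540.7  76.8] 39.8 91.1
brass 1177 [245.4 262.9] [508.  17.] 39.0 -149.2
brass 873 [140.3 372.4] [528.1 -67.1] 105.0 -97.3
brass 846 [497.3 371.9] [629.6  93.3] 104.5 32.6
brass 241 [325.  351.2] [568.6  23.3] 30.4 -26.8
brass 4539 [446.8 437.3] [654.8  51.2] 114.1 7.1
```

View pics/wrist3.png

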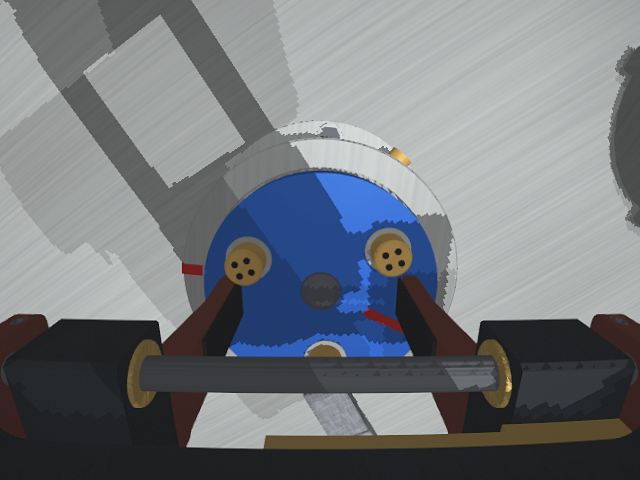

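apply_moves(
  targets=[
    [0, 0, 0, 0, 0, 0.15],
    [0, 0, 0, 0, 0, 0.15],
    [0, 0, 0, 0, 0, 0.15],
    [0, 0, 0, 0, 0, 0.15],
    [0, 0, 0, 0, 0, 0.15],
  ],
)

```text
time_s: 6.85
ee_pos: [541.7, 36.5, 153.6]
ee_rot: [1.703, 2.639, -0.0]
wrist_force: [-0.6, -2.1, 0.6]
finger_gap: 77.2
```

apply_moves(
  targets=[
    [0, 0, 0, 0, 0, 0.15],
    [0, 0, 0, 0, 0, 0.15],
    [0, 0, 0, 0, 0, 0.15],
    [0, 0, 0, 0, 0, 0.15],
    [0, 0, 0, 0, 0, 0.15],
  ],
)

```text
time_s: 7.48
ee_pos: [541.2, 36.6, 153.5]
ee_rot: [2.396, 2.032, -0.001]
wrist_force: [-0.3, -2.7, 1.8]
finger_gap: 77.3
```

apply_moves(
  targets=[
    [0, 0, 0, 0, 0, 0.15],
    [0, 0, 0, 0, 0, 0.15],
    [0, 0, 0, 0, 0, 0.15],
    [0, 0, 0, 0, 0, 0.15],
    [0, 0, 0, 0, 0, 0.15],
  ],
)

```text
time_s: 8.1
ee_pos: [540.5, 36.9, 153.3]
ee_rot: [-2.882, -1.248, 0.002]
wrist_force: [-2.0, -0.8, 1.0]
finger_gap: 77.2
```

apply_moves(
  targets=[
    [0, 0, 0, 0, 0, 0.15],
    [0, 0, 0, 0, 0, 0.15],
    [0, 0, 0, 0, 0, 0.15],
    [0, 0, 0, 0, 0, 0.1],
    [0, 0, 0, 0, 0, 0],
  ],
)

```text
time_s: 8.72
ee_pos: [540.8, 37.4, 153.3]
ee_rot: [-3.081, -0.607, 0.001]
wrist_force: [-2.0, 1.5, 1.3]
finger_gap: 77.1
```

```bash
python3 - <<'E'
from h import *
go((541.5,37,153),-100)
for n in ("top","wrist","scene"):
    c=vision.read_camera(n);print(n)
    cv2.imwrite(f"pics/{n}4.png",(c["pixels"] if n=="wrist" else cv2.resize(c["pixels"][170:320,210:410],(800,600)))[:,:,::-1])
    red(c,(124,110),(190,300,230,400) if n!="wrist" else (0,480,0,640),np.array([541.5,37]))
E
```

```text
t 8.725 pos [540.8  37.4 153.3] psi -67.72 tilt 0.08 F [-2.   1.5  1.3] T [0.33 0.39 0.07] gap 77.1 j [-0.06  0.38  1.74  0.    1.02  1.12]
shift frac [0.001  0.0013 0.0006] turn z frac 0.717 R x,z [ 0.925  0.379 -0.001] [-0.001  0.001 -1.   ]
top
blue 360 [290.7 270.2] [498.5  40.8] 43.1 175.0
brass 31 [301.9 266.2] [506.1  18.3] 40.1 -152.2
wrist
red 14 [395.6 326.6] [([538.4, -8.1], 45.2, -93.9), ([532.3, -14.3], 52.1, -100.2)]
blue 27071 [319. 264.] [555.6  42.7] 15.2 22.0
brass 264 [368.9 137.4] [620.1  46.2] 79.1 6.6
brass 1206 [390. 252.] [577.   15.8] 41.4 -30.8
brass 1167 [244.3 263.1] [546.   76.7] 40.0 83.5
brass 549 [500.  367.5] [541.4 -66.2] 103.2 -90.0
brass 319 [133.4 374.9] [463.1 111.6] 108.3 136.4
brass 261 [326.4 350.8] [517.   22.8] 28.3 -149.9
scene
blue 1331 [353.4 241.5] [556.5  43.7] 16.4 24.1
brass 18 [369.8 236.5] [547.6  78.7] 42.1 81.7
brass 38 [340.7 244.4] [575.   16.9] 39.1 -31.0
brass 35 [347.6 285.7] [681.   38.6] 139.5 0.7
```

View pics/wrist4.png

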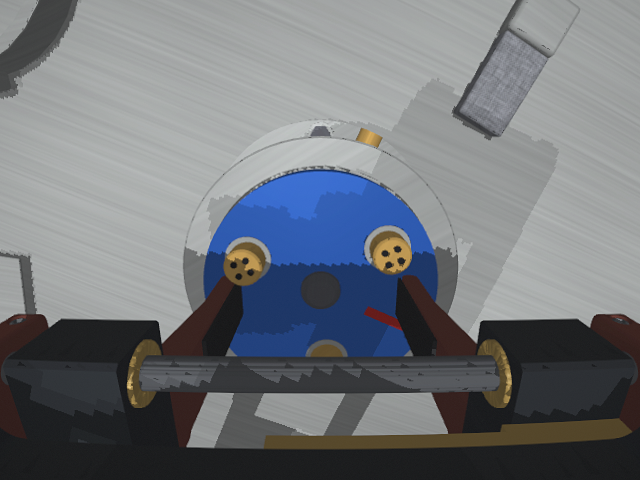

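View pics/scene4.png

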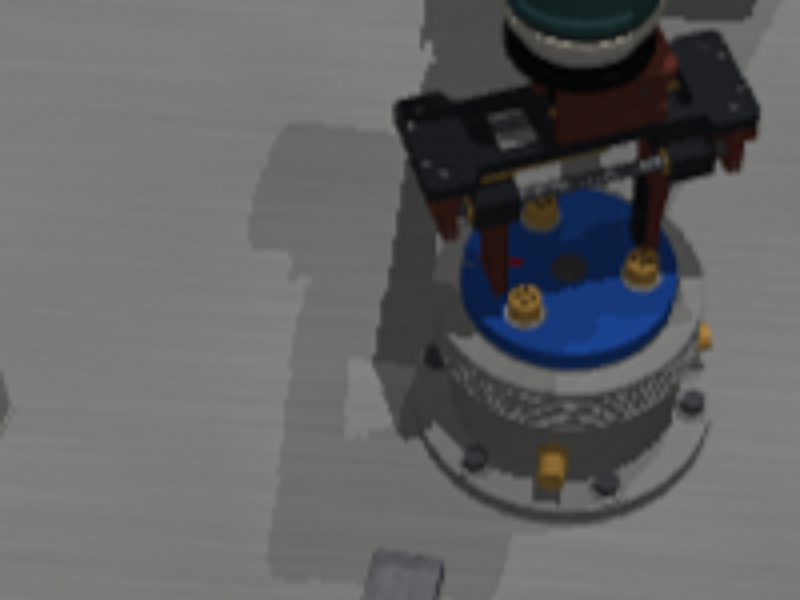

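apply_moves(
  targets=[
    [0, 0, 0, 0, 0, 0.15],
    [0, 0, 0, 0, 0, 0.15],
    [0, 0, 0, 0, 0, 0.15],
    [0, 0, 0, 0, 0, 0.15],
    [0, 0, 0, 0, 0, 0.08],
  ],
)

```text
time_s: 9.5
ee_pos: [541.8, 37.5, 153.3]
ee_rot: [-3.132, 0.234, -0.001]
wrist_force: [-0.8, 3.6, 1.4]
finger_gap: 77.5
```

apply_moves(
  targets=[
    [0, 0, 0, 0, 0, 0],
    [0, 0, 0, 0, 0, -0.05],
    [0, 0, -0.05, 0, 0, 0],
    [-0.06, 0, -0.05, 0, 0, 0],
    [-0.06, 0, -0.04, 0, 0, 0],
  ],
)

```text
time_s: 10.12
ee_pos: [482.1, 42.9, 224.1]
ee_rot: [3.136, -0.167, 0.003]
wrist_force: [-0.5, -0.2, -1.0]
finger_gap: 77.4
```

```bash
python3 - <<'E'
from h import *
go((541.5,37,153),-101)
for n in ("top","wrist","scene"):
    c=vision.read_camera(n);print(n)
    cv2.imwrite(f"pics/{n}5.png",(c["pixels"] if n=="wrist" else cv2.resize(c["pixels"][170:320,210:410],(800,600)))[:,:,::-1])
    red(c,(124,110),(190,300,230,400) if n!="wrist" else (0,480,0,640),np.array([541.5,37]))
E
```

```text
t 10.125 pos [482.1  42.9 224.1] psi -96.08 tilt 0.11 F [-0.5 -0.2 -1. ] T [ 0.1   0.02 -0.01] gap 77.4 j [-0.05  0.22  1.78 -0.    1.14  1.62]
shift frac [ 0.1192 -0.001   0.1424] turn z frac 0.109 R x,z [ 0.994 -0.106  0.002] [ 0.002 -0.001 -1.   ]
top
blue 333 [293.7 225.1] [588.4  35.9] 46.9 -1.4
wrist
red 243 [367.1 185.2] [([520.8, 5.9], 37.4, -123.6), ([518.9, 4.2], 39.8, -124.6)]
red 119 [400.9 208.5] [([502.5, -16.1], 65.9, -126.3), ([499.4, -19.1], 70.1, -126.9)]
blue 21923 [316.7 150.2] [547.2  37.3] 5.7 2.5
brass 602 [261.5 125.6] [566.1  69.5] 40.8 52.9
brass 586 [373.6 124.1] [5.596e+02 4.000e-01] 40.8 -63.7
brass 527 [318.7 218.8] [503.4  40.6] 38.3 174.6
brass 463 [501.3 367.9] [371.9 -87.2] 210.2 -143.8
brass 236 [132.1 376.2] [394.4 198.5] 218.5 132.3
brass 23 [494.9 394.6] [347.1 -83.5] 228.7 -148.2
scene
red 3 [328.3 223.7] [([509.8, -15.5], 61.3, -121.1), ([497.8, -16.6], 69.2, -129.2)]
blue 1563 [352.2 239.7] [551.7  40.8] 10.9 20.2
brass 31 [355.  219.7] [501.8  43.7] 40.3 170.4
brass 33 [335.1 238.4] [559.2   3.6] 37.9 -62.0
brass 40 [366.6 242.4] [564.8  72.4] 42.3 56.7
brass 35 [347.6 285.7] [681.   38.6] 139.5 0.7
```

View pics/wrist5.png

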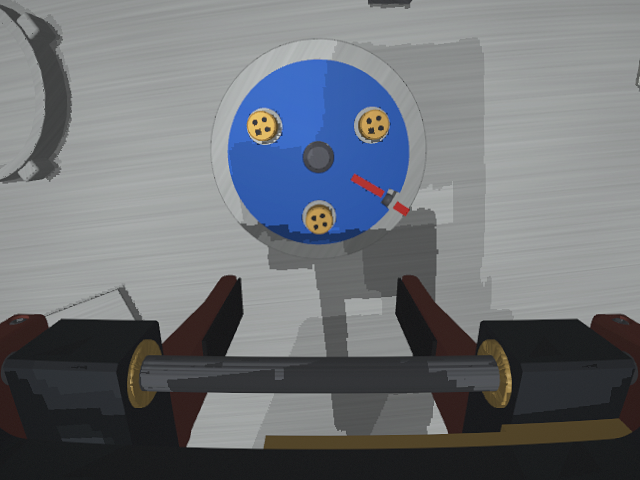

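View pics/scene5.png

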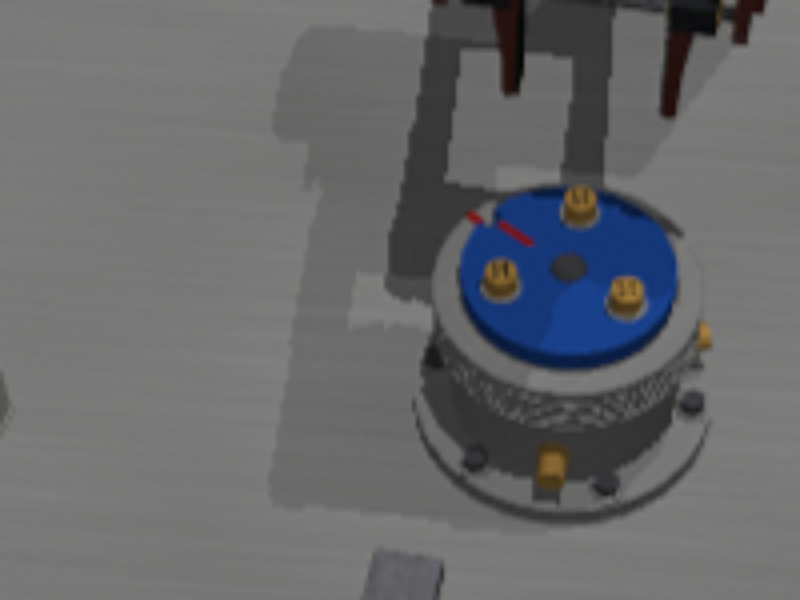

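```bash
python3 - <<'E'
import cv2
p=cv2.imread("pics/wrist5.png")[150:230,330:430]
cv2.imwrite("pics/z5.png",cv2.resize(p,(750,600),interpolation=cv2.INTER_CUBIC))
E
```

```text
(no output)
```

View pics/z5.png

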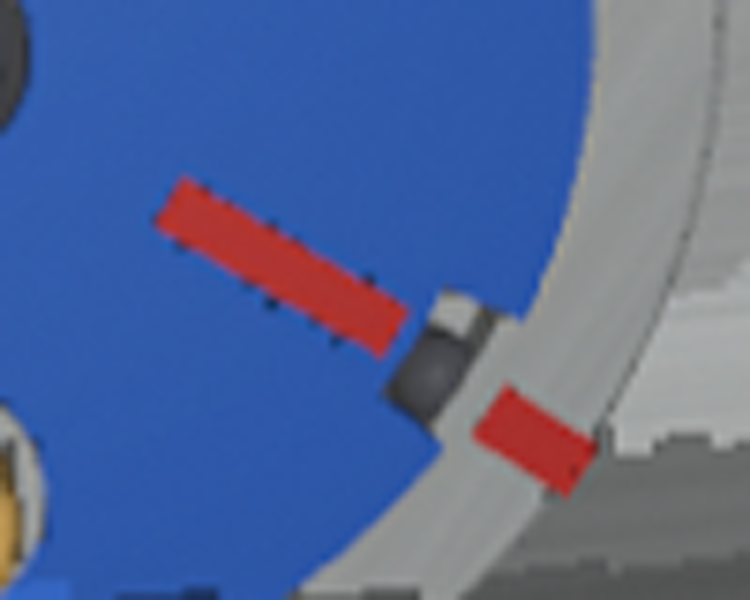

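apply_moves(
  targets=[
    [0.06, 0, 0.0, 0, 0, 0],
    [0.059, -0.001, 0.02, 0, 0, 0],
    [0, 0, 0.05, 0, 0, 0],
    [0, 0, 0.05, 0, 0, 0],
    [0, 0, 0.022, 0, 0, 0],
  ],
  grip=1,
)

```text
time_s: 10.9
ee_pos: [541.1, 37.1, 149.9]
ee_rot: [3.137, -0.169, -0.003]
wrist_force: [-0.2, 0.1, -0.3]
finger_gap: 87.7
```

apply_moves(
  targets=[
    [0, 0, 0, 0, 0, 0],
    [0, 0, 0, 0, 0, 0.03],
    [0, 0, 0, 0, 0, 0.04],
    [0, 0, 0, 0, 0, 0.04],
    [0, 0, 0, 0, 0, 0],
  ],
  grip=0.88,
)

```text
time_s: 11.52
ee_pos: [541.0, 37.7, 152.6]
ee_rot: [-3.126, 0.306, -0.001]
wrist_force: [-1.7, 1.3, 1.0]
finger_gap: 77.4
```

```bash
python3 - <<'E'
from h import *
go((541.5,37,153),-101)
for n in ("wrist","scene"):
    c=vision.read_camera(n);print(n)
    red(c,(124,110),(190,300,230,400) if n!="wrist" else (0,480,0,640),np.array([541.5,37]))
    cv2.imwrite(f"pics/{n}6.png",(c["pixels"] if n=="wrist" else cv2.resize(c["pixels"][170:320,210:410],(800,600)))[:,:,::-1])
E
```

```text
t 11.525 pos [541.   37.7 152.6] psi -101.19 tilt 0.03 F [-1.7  1.3  1. ] T [0.32 0.24 0.09] gap 77.4 j [-0.06  0.38  1.74  0.    1.01  1.71]
shift frac [ 0.0013  0.0012 -0.0008] turn z frac -0.004 R x,z [ 0.981 -0.194  0.   ] [ 0.  0. -1.]
wrist
blue 27108 [318.2 264. ] [557.   34.6] 15.7 -9.0
brass 312 [299.5 129.6] [621.1  29.9] 79.9 -5.1
brass 1196 [389.5 252.5] [5.596e+02 3.000e-01] 40.9 -63.7
brass 1180 [243.6 262.8] [567.9  68. ] 40.7 49.6
brass 45 [152.9 348.2] [531.8 126. ] 89.5 96.2
brass 665 [499.8 370.2] [483.5 -48.3] 103.1 -124.2
brass 359 [133.6 375.3] [517.7 142.2] 107.9 102.8
brass 249 [324.9 351. ] [513.9  39.6] 27.7 174.5
brass 20 [480.  433.2] [443.  -35.8] 122.5 -143.5
brass 23 [459.2 434. ] [445.2 -24.1] 114.0 -147.6
brass 87 [368.3 446.8] [447.1  27.5] 94.8 -174.2
brass 47 [284.9 446.9] [456.3  73.7] 92.8 156.7
brass 25 [321.6 446.8] [452.5  53.4] 90.5 169.6
brass 24 [433.5 446. ] [439.7  -9. ] 111.7 -155.7
scene
blue 1371 [351.7 241. ] [555.4  39.8] 14.2 11.3
brass 25 [334.2 238.4] [559.6   1.7] 39.7 -62.9
brass 35 [347.6 285.7] [681.   38.6] 139.5 0.7
```

View pics/wrist6.png

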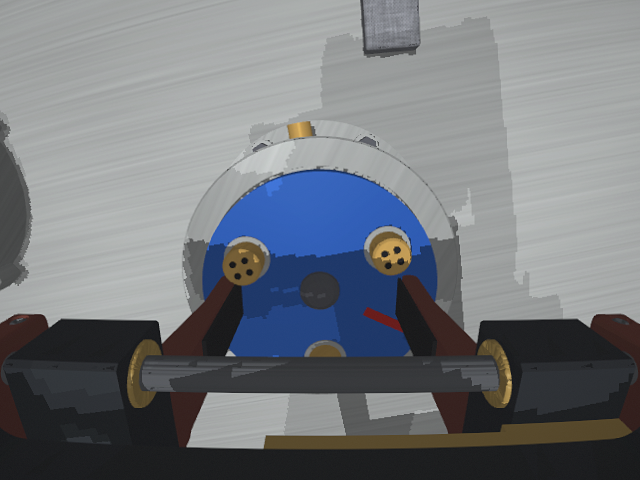

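apply_moves(
  targets=[
    [0, 0, 0.007, 0, 0, 0],
    [0, 0, 0.005, 0, 0, 0],
    [0, 0, 0.005, 0, 0, 0],
    [0, 0, 0.005, 0, 0, 0],
    [0, 0, 0, 0, 0, 0],
  ],
)

```text
time_s: 12.25
ee_pos: [541.3, 37.5, 141.2]
ee_rot: [-3.127, 0.306, -0.001]
wrist_force: [-0.9, 1.4, 1.7]
finger_gap: 77.5
```

apply_moves(
  targets=[
    [0, 0, 0.005, 0, 0, 0],
    [0, 0, 0.005, 0, 0, 0],
    [0, 0, 0.002, 0, 0, 0],
    [0, 0, 0, 0, 0, 0],
  ],
)

```text
time_s: 12.75
ee_pos: [541.4, 37.5, 136.7]
ee_rot: [-3.127, 0.305, -0.002]
wrist_force: [-5.3, 2.0, 17.6]
finger_gap: 77.1
```

```bash
python3 - <<'E'
from h import *
go((541.5,37,136.5),-101)
for n in ("wrist","scene"):
    c=vision.read_camera(n);print(n)
    cv2.imwrite(f"pics/{n}7.png",(c["pixels"] if n=="wrist" else cv2.resize(c["pixels"][170:320,210:410],(800,600)))[:,:,::-1])
E
```

```text
t 12.75 pos [541.4  37.5 136.7] psi -101.16 tilt 0.06 F [-5.3  2.  17.6] T [0.41 0.9  0.13] gap 77.1 j [-0.06  0.4   1.76  0.    0.98  1.71]
shift frac [0.0005 0.0009 0.0004] turn z frac -0.004 R x,z [ 0.981 -0.194  0.001] [ 0.001 -0.    -1.   ]
wrist
scene
```

View pics/wrist7.png

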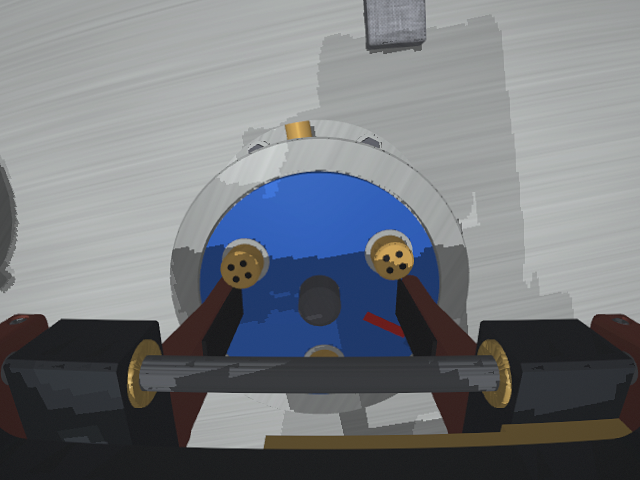

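View pics/scene7.png

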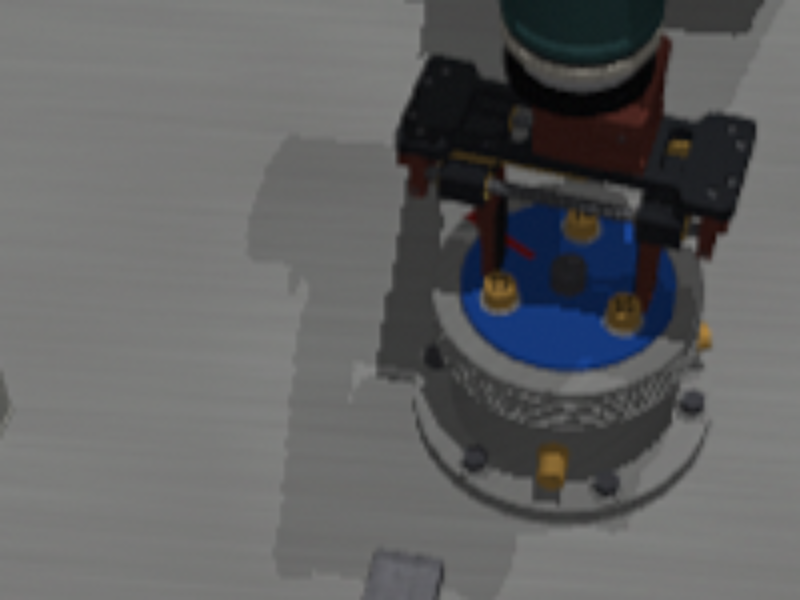

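apply_moves(
  targets=[
    [0, 0, 0.002, 0, 0, 0],
    [0, 0, 0, 0, 0, 0],
    [0, 0, 0, 0, 0, 0],
  ],
)

```text
time_s: 13.22
ee_pos: [541.4, 37.5, 136.6]
ee_rot: [-3.127, 0.305, -0.002]
wrist_force: [-7.4, 3.1, 25.4]
finger_gap: 77.1
```

apply_moves(
  targets=[
    [0, 0, -0.003, 0, 0, 0],
    [0, 0, -0.001, 0, 0, -0.04],
    [0, 0, -0.02, 0, 0, 0],
    [0, 0, -0.06, 0, 0, 0],
    [-0.06, 0, -0.07, 0, 0, 0],
  ],
)

```text
time_s: 13.85
ee_pos: [513.1, 41.7, 212.0]
ee_rot: [3.131, -0.259, 0.003]
wrist_force: [-0.7, -0.9, 0.6]
finger_gap: 77.6
```

apply_moves(
  targets=[
    [-0.06, 0, 0, 0, 0, 0],
    [0, 0, 0, 0, 0, 0],
    [0, 0, 0, 0, 0, 0],
  ],
)

```text
time_s: 14.22
ee_pos: [482.9, 46.9, 211.4]
ee_rot: [3.131, -0.257, 0.002]
wrist_force: [0.4, -0.0, -0.3]
finger_gap: 77.1
```

```bash
python3 - <<'E'
from h import *
go((541.5,37,136.5),-101)
for n in ("wrist","scene"):
    c=vision.read_camera(n);print(n)
    red(c,(111.5,110),(190,300,230,400) if n!="wrist" else (0,260,150,480),np.array([541.5,37]))
    cv2.imwrite(f"pics/{n}8.png",(cv2.resize(c["pixels"][20:260,160:480],(800,600)) if n=="wrist" else cv2.resize(c["pixels"][170:320,210:410],(800,600)))[:,:,::-1])
E
```

```text
t 14.225 pos [482.9  46.9 211.4] psi -99.39 tilt 0.08 F [ 0.4 -0.  -0.3] T [ 0.06  0.04 -0.01] gap 77.1 j [-0.05  0.23  1.8  -0.    1.11  1.69]
shift frac [0.1186 0.0005 0.1499] turn z frac 0.036 R x,z [ 0.987 -0.163  0.001] [ 0.001 -0.    -1.   ]
wrist
red 241 [369.4 189.2] [([520.5, 6.1], 37.4, -124.2), ([520.3, 5.9], 37.6, -124.3)]
red 133 [409.3 213.2] [([499.8, -18.8], 69.7, -126.8), ([499.4, -19.2], 70.2, -126.8)]
blue 22103 [317.3 156.4] [548.   36.9] 6.5 -0.8
brass 583 [372.8 128. ] [559.2   2.2] 39.0 -63.0
brass 600 [260.7 135.3] [565.8  67.4] 38.9 51.4
brass 541 [322.5 225. ] [506.7  40.5] 35.0 174.3
scene
red 4 [329.  224.5] [([501.4, -14.8], 65.5, -127.7), ([500.2, -14.9], 66.3, -128.5)]
blue 1411 [351.9 241.9] [558.   40.4] 16.8 11.8
brass 32 [354.8 223.7] [513.6  43.9] 28.8 166.1
brass 33 [334.8 241.7] [568.6   3.6] 43.0 -50.9
brass 37 [366.2 246.2] [575.4  72. ] 48.7 45.9
brass 35 [347.6 285.7] [681.   38.6] 139.5 0.7
```

View pics/wrist8.png

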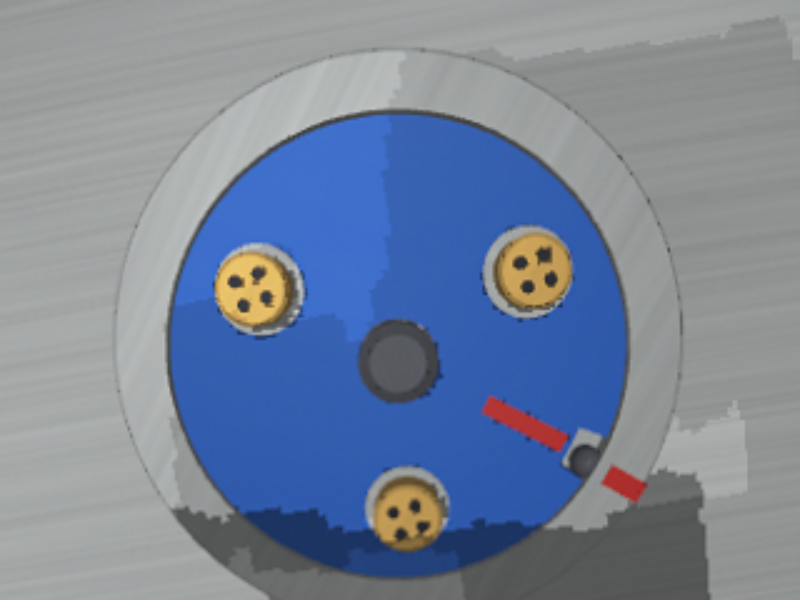

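View pics/scene8.png

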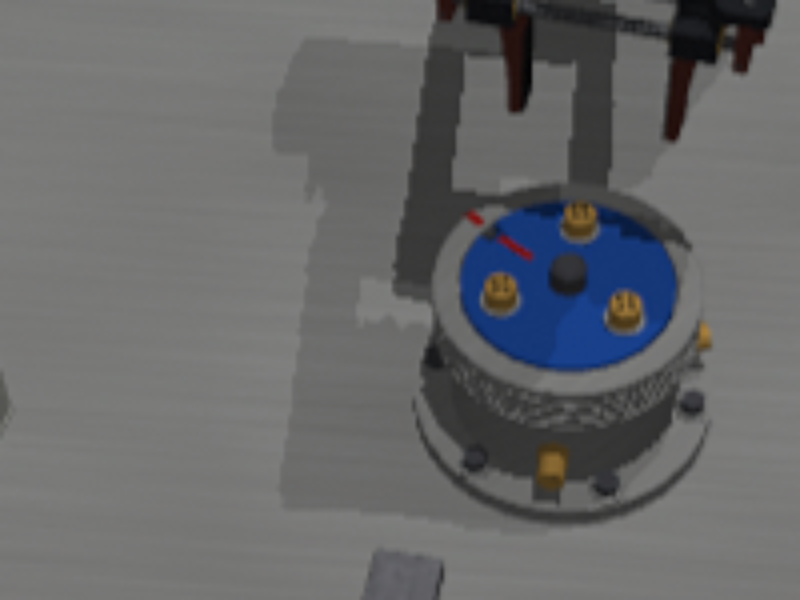

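```bash
python3 - <<'E'
from h import *
print(workorder.job_done())
E
```

```text
the job is handed in; nothing more can be done
None
```

I turned the die about 175° clockwise by pushing one fingertip against an insert. I then pressed it straight down with both fingertips, backed the hand clear and handed the job in at about 14 s. No verdict is reported.

- **Seating:** the press stopped hard with the fingertips at about 111.6 mm under 25 N, against 111.5 mm expected for the face when home. After I backed off, the insert spacing in the wrist picture put the die within about 0.5 mm of its home height.
- **Notch and pin:** the last wrist picture shows the pin inside the notch. The die's red line still measured about 2° off the red mark, roughly 2 mm at the rim, which is inside the 4 mm limit.
- **Camera agreement:** the top and scene cameras differed by about 4 mm on where the head's centre is. I used the middle value, and the wrist camera confirmed it before the fingers went down.
- **Hand and other items:** the wrist force read about zero at the end, so the hand was clear. It stayed above or away from the ring nut, tub, scraper and brush throughout, but I did not measure their positions again at the end.

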